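# Index the specimen turret to the inspection camera

### The job

Turn the specimen turret (the disc with the orange handle) one click, in whichever direction brings the green resin mount into the inspection station (the place at the yellow mark, in front of the little white camera). Let it settle home in its detent and let go; the green mount must stay seated in its pocket.

Things in the scene. Friction and masses are not known exactly. Their poses are not given: they have to be found in the camera images.
- turret (a joint): Angle of the turret about its upright axis: 0 at the start, + anticlockwise from above. Aluminium disc, 208 mm across, top 44 mm above the bench, six dark cups (39 mm across, 10 mm high) on a 78 mm radius. A spring detent holds it every 60 degrees (1.047 rad); it starts in one. Turning takes about 0.15 N m; past half-way it is driven on to the next detent, damped, home about 1 s after release.
- handle (a point): Grip point of the orange bar handle, on the turret's axis, 82 mm above the bench; turns with the turret. The bar is 46 mm long along this point's x axis, 16 mm thick along its y axis, 40 mm high: top 14 mm above this point, foot 26 mm below, on a black hub 44 mm across and 12 mm high. z is up.
- green_mid (a point): Centre (half-way up) of the green resin mount: a loose upright cylinder, 30 mm across, 20 mm high, with a copper square in its top, standing in a turret cup, its top 64 mm above the bench, one step to one side or the other of the inspection station. A red mount is on the other side, a black one in the station, a grey one opposite.
- view (a point): Inspection station: fixed point where the centre of a mount in the station lies, 54 mm above the bench, 78 mm from the turret's axis, by the yellow mark on the grey base. Its y axis points outwards from the turret's axis to a white camera on a post, fixed to the base 125 to 235 mm from the axis, up to 180 mm high.
Not all that is in view belongs to the job. Of the things that look like the part that bears green_mid, the middle-sized one is meant.

How it is judged:
At the end, for the whole second after the job is handed in: The turret rests one 60 degree step (within 9 degrees) from where it started, on the side that puts the green mount in the inspection station: its centre within 12 mm of the station's point horizontally and within 5 mm in height (seated in its cup) (horizontal distance between green_mid and view below 0.012 m and z of green_mid in the frame of view between -0.005 and 0.005 m and (value of joint turret between 0.89 and 1.2 rad or value of joint turret between -1.2 and -0.89 rad) and velocity of joint turret between -0.05 and 0.05 rad/s); the robot touches nothing.
It fails at once if the green mount is lifted out of its pocket (z of green_mid in the frame of handle above -0.016 m).
It also fails if it takes over 38 s, if anything falls off the work surface, if the arm or the gripper's body presses on something with over 40 N, if the wrist force passes 120 N, or if a joint passes its speed limit or range.

### The arm

A 7-joint arm with a two-finger parallel gripper is mounted at the origin on the work surface. World frame = base frame: x ahead of the robot, y to its left, z up, the work surface at z = 0. Lengths are in m, angles in rad, forces in N, time in s.
With the tool pointing down it reaches from about 0.35 to 0.9 m from the base axis. Payload 8.1 kg.
Tool frame: the origin (TCP) lies at the very end of the fingers, on their centre line; the grasp point (between the pads) lies grip_point_offset behind it (grip_point_offset is the distance from the TCP to the grasp point, in m); z points along the fingers, y is the direction in which the jaws open and shut (so a half turn about z gives the same grasp; the last joint's range is limited). The gripper opens to 92 mm and grips with 3 to 60 N. Pads are 19 mm wide; open, the fingers measure 130 mm over their backs; the gripper's body (75 mm by 190 mm) begins 47 mm behind the grasp point.
Start: joints at [1.15, 0.434, 0.025, 1.573, -0.012, 1.134, -0.075], TCP at [0.195, -0.594, 0.227] pointing down, gripper open.
Joint ranges: [-2.62, 2.62], [-0.44, 2.09], [-1.27, 1.32], [0.08, 2.57], [-1.32, 4.46], [0.12, 2], [-2.74, 2.74]. Speed limits (rad/s): [2.22, 2.22, 3.01, 3.01, 3.14, 3.14, 3.14].

### API

Orientations are given as a rotation vector (axis times angle).
In Python, from cell import * gives the robot as it stands.
- The arm moves only by the tool drive_tool, never from a script. Its argument "increments" is a list of rows, each an object of numbers: "grip": the gripper's target within -1 to 1 (shut at 1, half-way at 0, fully open at -1); "tx", "ty", "tz": the shift along the world's x, y, z normalised to -1 to 1, where 1 is 400 mm; "turn": the turn about the world's z normalised to -1 to 1, where 1 is 60 degrees. In form: [{"grip": .., "tx": .., "ty": .., "tz": .., "turn": ..}, ...]. A call has 1 to 20 rows; each row is the pose to reach, as a shift and turn from the pose measured when the call began; what a row does not reach only later rows make up. A row lasts 1/10 s, in which the tool goes at most 50 mm and 8.59 degrees, less where a joint would pass 70% of its speed; a pose out of reach is approached as far as the arm can. A call with a number of a shift or a turn outside -1 to 1 is refused whole. A call with a gripper value outside its range is refused whole. The fingers move at their own pace and stop on an object; "newtons" is the grip in N (left out, the last holds). Time passes only in rows, so rows that repeat a pose let the fingers close. It gives the time, the measured TCP pose, the force and the opening at its end, in the units of the state.
- observe(): the state, without advancing time (a new reading comes with each control period).
- get_image(name): name is "side" or "top" or "wrist"; returns the picture (420x560x3 uint8, red, green, blue); there is no depth.
- camera_info(name): a dict with "fx", "fy", "cx", "cy" (pixels), "eye" and "rotation" of the camera in the world; the wrist camera has in their place "hand_eye" (4x4, takes a point from camera to tool coordinates, whose origin is the TCP and whose axes are the flange's). Camera axes: x right, y down, z forward; pixel columns grow to the right and rows downward; lengths in m; the calibration is good to about 2 mm. A picture is of the moment at which its call begins: read the wrist's pose just before it. camera_info takes no time and is no camera call.
- sign_off(): hands the job in, once; it reports no verdict.
The state is a dict: "clock": time; "joints": joint angles; "dq": joint speeds; "joint_efforts": joint torques, N m; "position": TCP position; "ee_rot": TCP orientation; "force": force on the tool from outside, world axes, zero at the start; "ft_torque": the same for the moment, N m; "width": opening from 0.0 (shut) to 1.0 (fully open).
Only numpy, scipy, OpenCV 4.12 (cv2) and the standard library are available. Lean on these libraries where they do the work, as an engineer would, in place of code of your own. Each camera call takes 0.05 s, during which the arm holds its last target. There are 200 camera calls.

## Working session

There is one attempt and no reset: what is moved stays moved. The work goes in short steps, Python scripts to look and compute and a tool call to move; the robot and the scene stay as the last step left them, time stands still between calls to the robot, and variables do not carry over. Pictures are saved under pics/ and viewed, about 8 in all and at most 12, crops included, and the job is handed in when it is done.

Besides the shell and the picture viewer there is one more tool, called after "Call:" as name(argument=value, ...) on one line, values as JSON. drive_tool: Moves the arm, as the interface text tells. Its arguments: {"type":"object","properties":{"increments":{"type":"array","items":{"type":"object","properties":{"grip":{"type":"number"},"tx":{"type":"number"},"ty":{"type":"number"},"tz":{"type":"number"},"turn":{"type":"number"}}}},"newtons":{"type":"number"}},"required":["increments"]}

```bash
mkdir -p pics; python3 - <<'E'
from cell import *
import cv2,numpy as np
o=observe();print(o)
for n in("top","side"):
    print(camera_info(n)); im=get_image(n); cv2.imwrite(f"pics/{n}0.png",im[:,:,::-1])
print(camera_info("wrist"))
E
```

```text
{'clock': 0.0, 'joints': array([ 1.15042689,  0.43521303,  0.02499292,  1.57407787, -0.01157553,
        1.13403087, -0.07512233]), 'dq': array([-6.26225182e-04,  1.06664365e-03,  1.45026746e-03,  4.01653311e-05,
       -2.06986751e-04,  8.40018883e-04, -1.19631097e-03]), 'joint_efforts': array([-3.38226710e-05, -6.67845154e+01,  9.84591767e-01, -3.14452565e+01,
       -6.05799886e-02,  4.27386013e-02,  9.17804209e-05]), 'position': array([ 0.19504672, -0.59324635,  0.22595885]), 'ee_rot': array([-3.10053843e+00, -4.96657370e-01,  6.60634357e-04]), 'force': array([-0.82336334, -0.34156928,  0.66465444]), 'ft_torque': array([-0.00479998, -0.01448321, -0.00340244]), 'width': 0.9982431516366302}
{'fx': 413.3182258517898, 'fy': 413.3182258517898, 'cx': 277.3608986909363, 'cy': 212.6020440497456, 'eye': array([0.40405451, 0.03532344, 0.71944091]), 'rotation': array([-2.12274567,  2.11428463, -0.10817924])}
{'fx': 545.1557765567431, 'fy': 545.1557765567431, 'cx': 280.18081878754623, 'cy': 210.58933690112224, 'eye': array([0.33594023, 0.61486426, 0.47907749]), 'rotation': array([-0.42620857,  2.63616068, -1.37326196])}
{'fx': 309.5222193455596, 'fy': 309.5222193455596, 'cx': 286.5062877768328, 'cy': 212.32917629392296, 'hand_eye': array([[ 3.21485691e-04, -9.67778274e-01, -2.51803710e-01,
         6.80714305e-02],
       [ 9.99998857e-01,  6.83196890e-04, -1.34905790e-03,
        -6.00863513e-05],
       [ 1.47762044e-03, -2.51802988e-01,  9.67777387e-01,
        -1.58490051e-01],
       [ 0.00000000e+00,  0.00000000e+00,  0.00000000e+00,
         1.00000000e+00]])}
```

View pics/top0.png

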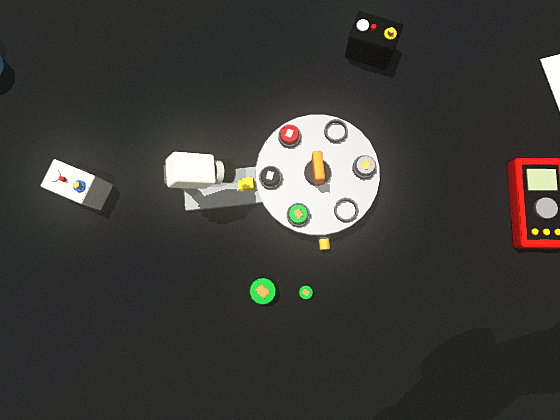

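View pics/side0.png

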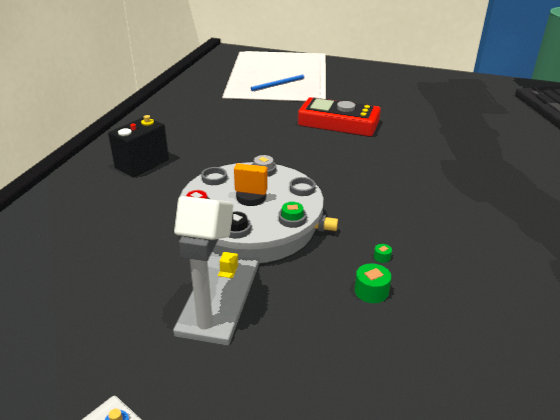

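The top view shows the turret near (318,174), with the handle at (318,167), the station and yellow mark at (246,184), and the white camera at (195,170). There are three green candidates: one in a turret cup at (298,214), a large one at (262,291) and a small one at (306,292). The one in the cup fits, because it is middle-sized and one step from the station. I'll measure it and confirm in an enlarged crop.

```bash
cat > h.py <<'E'
import cv2,numpy as np
from scipy.spatial.transform import Rotation as R
from cell import *
def onplane(n,uv,z):
    c=camera_info(n);uv=np.atleast_2d(uv).astype(float)
    d=np.c_[(uv[:,0]-c['cx'])/c['fx'],(uv[:,1]-c['cy'])/c['fy'],np.ones(len(uv))]@R.from_rotvec(c['rotation']).as_matrix().T
    return c['eye']+d*((z-c['eye'][2])/d[:,2])[:,None]
def blobs(im,lo,hi,amin=30):
    hsv=cv2.cvtColor(im,cv2.COLOR_BGR2HSV);m=cv2.inRange(hsv,lo,hi)
    cs,_=cv2.findContours(m,cv2.RETR_EXTERNAL,cv2.CHAIN_APPROX_NONE)
    return [c[:,0] for c in cs if cv2.contourArea(c)>amin]
E
python3 - <<'E'
from h import *
im=cv2.imread('pics/top0.png')
# disc
for c in blobs(im,(0,0,130),(180,45,255),2000):
    h=cv2.convexHull(c)[:,0]; p=onplane('top',h,.044)[:,:2]
    print('white',c.mean(0),len(h),cv2.minEnclosingCircle(p.astype(np.float32)),cv2.fitEllipse((p*1000).astype(np.float32)))
for c in blobs(im,(45,120,60),(75,255,255)):
    for z in(.064,.02):
        p=onplane('top',c,z)[:,:2]; print('green',c.mean(0),z,cv2.minEnclosingCircle(p.astype(np.float32)))
for c in blobs(im,(5,150,120),(20,255,255)):
    p=onplane('top',c,.096)[:,:2];print('orange',c.mean(0),cv2.minAreaRect((p*1000).astype(np.float32)))
for c in blobs(im,(22,150,120),(35,255,255)):
    print('yellow',c.mean(0),onplane('top',[c.mean(0)],.02))
ims=cv2.imread('pics/side0.png')
for c in blobs(ims,(5,150,100),(20,255,255)):
    p=onplane('side',c,.096)[:,:2];print('side orange',c.min(0),c.max(0),c.mean(0))
cv2.imwrite('pics/crop.png',np.hstack([cv2.resize(im[110:310,230:400],None,fx=2.3,fy=2.3,interpolation=2),cv2.resize(ims[150:320,170:400],(400,460))])[:, :800])
E
```

```text
white [266.90202177 174.41057543] 39 ((0.5780206918716431, 0.0830845981836319), 0.18193724751472473) ((575.2775268554688, 77.91902160644531), (227.76512145996094, 369.5547180175781), 179.442138671875)
green [305.44736842 292.02631579] 0.064 ((0.3799026906490326, 0.02433055266737938), 0.011022107675671577)
green [305.44736842 292.02631579] 0.02 ((0.37828129529953003, 0.02359258010983467), 0.011755245737731457)
green [262.23287671 290.68493151] 0.064 ((0.3814275562763214, 0.09192486852407455), 0.02097851224243641)
green [262.23287671 290.68493151] 0.02 ((0.37990856170654297, 0.09572453051805496), 0.022380121052265167)
green [297.86 213.42] 0.064 ((0.5037408471107483, 0.0358695425093174), 0.014992490410804749)
green [297.86 213.42] 0.02 ((0.5104327201843262, 0.03590622916817665), 0.015992315486073494)
orange [317.86567164 166.25373134] ((573.3847045898438, 5.477323532104492), (46.93389129638672, 16.98592185974121), 6.380054950714111)
yellow [323.46341463 243.09756098] [[ 0.45958785 -0.00697548  0.02      ]]
yellow [246.31372549 184.07843137] [[0.56177968 0.1257124  0.02      ]]
yellow [316.8245614  164.28070175] [[0.59652553 0.00326545 0.02      ]]
yellow [389.96875  32.9375 ] [[ 0.84071054 -0.13031392  0.02      ]]
side orange [234 165] [267 194] [251.65671642 177.51492537]
```

View pics/crop.png

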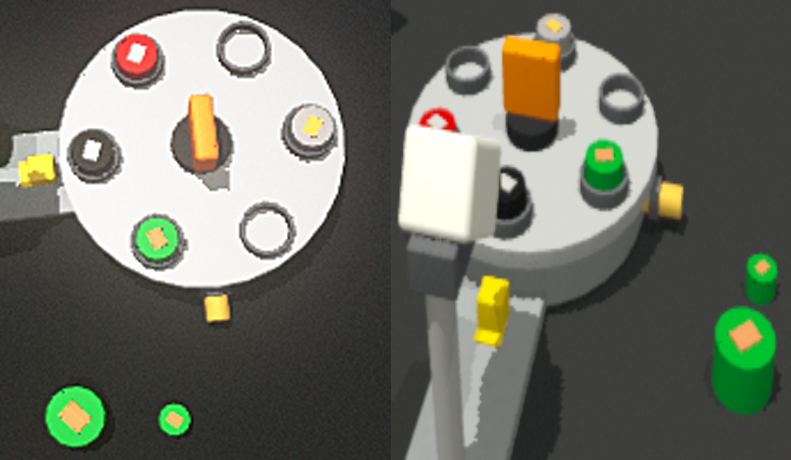

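The crop confirms it: the green mount in the cup is 30 mm across, against 44 and 22 mm for the two on the bench. It is 76 mm from the handle at (0.573, 0.005), and the station is 60° clockwise from it, so the turn is −60°. The bar lies at yaw +6.4° and the tool is at 18.2°. I'll use the half-turn-equivalent grasp at +168°, which leaves more room on joint 7.

Call:
drive_tool(increments=[{"tx": 0.5, "ty": 0.75, "tz": 0.1, "turn": 1, "grip": 0}, {"tx": 0.5, "ty": 0.75, "tz": 0.1, "turn": 1, "grip": 0}, {"tx": 0.5, "ty": 0.75, "tz": 0.1, "turn": 1, "grip": 0}, {"tx": 0.5, "ty": 0.75, "tz": 0.1, "turn": 1, "grip": 0}, {"tx": 0.5, "ty": 0.75, "tz": 0.1, "turn": 1, "grip": 0}, {"tx": 0.5, "ty": 0.75, "tz": 0.1, "turn": 1, "grip": 0}, {"tx": 0.5, "ty": 0.75, "tz": 0.1, "turn": 1, "grip": 0}, {"tx": 0.5, "ty": 0.75, "tz": 0.1, "turn": 1, "grip": 0}, {"tx": 0.5, "ty": 0.75, "tz": 0.1, "turn": 1, "grip": 0}, {"tx": 0.5, "ty": 0.75, "tz": 0.1, "turn": 1, "grip": 0}, {"tx": 0.5, "ty": 0.75, "tz": 0.1, "turn": 1, "grip": 0}])

```text
clock: 1.2
position: [0.3938, -0.295, 0.2656]
ee_rot: [-2.44, -1.976, 0.003]
force: [-1.1, -0.1, 0.4]
width: 0.504
```

```bash
python3 - <<'E'
from h import *
import cell
print(getattr(cell,'grip_point_offset',[x for x in dir(cell) if not x.startswith('_')]))
o=observe();print(o['joints'].round(2),o['position'],o['width'])
x=R.from_rotvec(o['ee_rot']).as_matrix()[:,0];print('yaw',np.degrees(np.arctan2(x[1],x[0])))
E
```

```text
0.0188
[ 0.82  0.21 -0.34  1.81  0.08  1.14  0.24] [ 0.39380472 -0.29498567  0.26557865] 0.5040895133329012
yaw 77.98874485248945
```

Call:
drive_tool(increments=[{"tx": 0.44, "ty": 0.75, "turn": 0.9, "grip": 0}, {"tx": 0.44, "ty": 0.75, "turn": 0.9, "grip": 0}, {"tx": 0.44, "ty": 0.75, "turn": 0.9, "grip": 0}, {"tx": 0.44, "ty": 0.75, "turn": 0.9, "grip": 0}, {"tx": 0.44, "ty": 0.75, "turn": 0.9, "grip": 0}, {"tx": 0.44, "ty": 0.75, "turn": 0.9, "grip": 0}, {"tx": 0.44, "ty": 0.75, "turn": 0.9, "grip": 0}, {"tx": 0.44, "ty": 0.75, "turn": 0.9, "grip": 0}, {"tx": 0.44, "ty": 0.75, "turn": 0.9, "grip": 0}, {"tx": 0.44, "ty": 0.75, "turn": 0.9, "grip": 0}, {"tx": 0.44, "ty": 0.75, "turn": 0.9, "grip": 0}])

```text
invalid input
```

Call:
drive_tool(increments=[{"turn": 0.9}, {"turn": 0.9}, {"turn": 0.9}, {"turn": 0.9}, {"turn": 0.9}, {"turn": 0.9}, {"turn": 0.9}, {"turn": 0.9}, {"turn": 0.9}, {"turn": 0.9}])

```text
invalid input
```

```bash
cat >> h.py <<'E'
def rep():
    o=observe();x=R.from_rotvec(o['ee_rot']).as_matrix()[:,0]
    print(o['clock'],o['joints'].round(2),o['position'].round(4),'yaw',np.degrees(np.arctan2(x[1],x[0])).round(1),'w',o['width'],'F',o['force'].round(1),'T',o['ft_torque'].round(2));return o
E
python3 - <<'E'
from h import *
o=rep()
im=get_image('wrist')[:,:,::-1].copy();cv2.imwrite('pics/w1.png',im)
c=camera_info('wrist');T=np.eye(4);T[:3,:3]=R.from_rotvec(o['ee_rot']).as_matrix();T[:3,3]=o['position'];W=T@c['hand_eye']
for b in blobs(im,(5,150,120),(20,255,255),200):
    d=np.c_[(b[:,0]-c['cx'])/c['fx'],(b[:,1]-c['cy'])/c['fy'],np.ones(len(b))]@W[:3,:3].T
    p=W[:3,3]+d*((.096-W[2,3])/d[:,2])[:,None]
    print(b.mean(0),cv2.minAreaRect((p[:,:2]*1000).astype(np.float32)))
E
```

```text
1.2 [ 0.82  0.21 -0.34  1.81  0.08  1.14  0.24] [ 0.3938 -0.295   0.2656] yaw 78.0 w 0.5040895133329012 F [-1.1 -0.1  0.4] T [ 0.05 -0.07 -0.03]
[402.74275362 208.79347826] ((509.6468200683594, -337.4483947753906), (65.78277587890625, 123.1331787109375), 89.69200897216797)
```

View pics/w1.png

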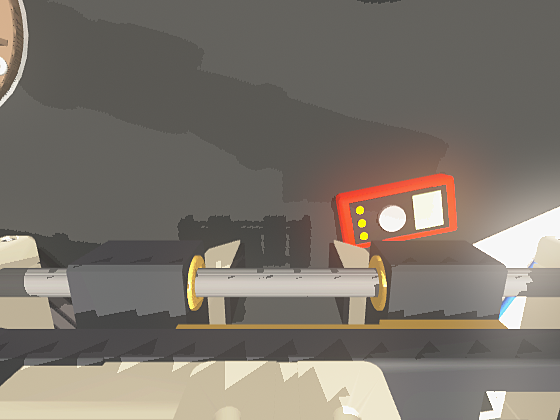

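Both moves were refused, probably because every key must be given, so the arm hasn't moved. This picture shows only the red meter at (395,210) and the gripper. I'll resend the first move with all the keys.

Call:
drive_tool(increments=[{"tx": 0.44, "ty": 0.75, "tz": 0, "turn": 0.9, "grip": 0}, {"tx": 0.44, "ty": 0.75, "tz": 0, "turn": 0.9, "grip": 0}, {"tx": 0.44, "ty": 0.75, "tz": 0, "turn": 0.9, "grip": 0}, {"tx": 0.44, "ty": 0.75, "tz": 0, "turn": 0.9, "grip": 0}, {"tx": 0.44, "ty": 0.75, "tz": 0, "turn": 0.9, "grip": 0}, {"tx": 0.44, "ty": 0.75, "tz": 0, "turn": 0.9, "grip": 0}, {"tx": 0.44, "ty": 0.75, "tz": 0, "turn": 0.9, "grip": 0}, {"tx": 0.44, "ty": 0.75, "tz": 0, "turn": 0.9, "grip": 0}, {"tx": 0.44, "ty": 0.75, "tz": 0, "turn": 0.9, "grip": 0}, {"tx": 0.44, "ty": 0.75, "tz": 0, "turn": 0.9, "grip": 0}, {"tx": 0.44, "ty": 0.75, "tz": 0, "turn": 0.9, "grip": 0}])

```text
clock: 2.35
position: [0.5696, 0.0029, 0.2655]
ee_rot: [-1.283, -2.867, 0.005]
force: [0.4, -0.0, 0.5]
width: 0.495
```

Call:
drive_tool(increments=[{"tx": 0, "ty": 0, "tz": 0, "turn": 0.9, "grip": 0}, {"tx": 0, "ty": 0, "tz": 0, "turn": 0.9, "grip": 0}, {"tx": 0, "ty": 0, "tz": 0, "turn": 0.9, "grip": 0}, {"tx": 0, "ty": 0, "tz": 0, "turn": 0.9, "grip": 0}, {"tx": 0, "ty": 0, "tz": 0, "turn": 0.9, "grip": 0}, {"tx": 0, "ty": 0, "tz": 0, "turn": 0.9, "grip": 0}, {"tx": 0, "ty": 0, "tz": 0, "turn": 0.9, "grip": 0}, {"tx": 0, "ty": 0, "tz": 0, "turn": 0.9, "grip": 0}, {"tx": 0, "ty": 0, "tz": 0, "turn": 0.9, "grip": 0}])

```text
clock: 3.25
position: [0.5694, 0.0018, 0.2656]
ee_rot: [-0.154, 3.137, -0.006]
force: [0.9, 0.4, 0.3]
width: 0.499
```

```bash
python3 - <<'E'
from h import *
o=rep()
im=get_image('wrist')[:,:,::-1].copy();cv2.imwrite('pics/w2.png',im)
c=camera_info('wrist');T=np.eye(4);T[:3,:3]=R.from_rotvec(o['ee_rot']).as_matrix();T[:3,3]=o['position'];W=T@c['hand_eye']
for b in blobs(im,(5,150,60),(20,255,255),200):
    d=np.c_[(b[:,0]-c['cx'])/c['fx'],(b[:,1]-c['cy'])/c['fy'],np.ones(len(b))]@W[:3,:3].T
    p=W[:3,3]+d*((.096-W[2,3])/d[:,2])[:,None]
    print(b.mean(0),cv2.minAreaRect((p[:,:2]*1000).astype(np.float32)))
E
```

```text
3.25 [ 0.49  0.44 -0.84  1.61  0.35  1.25  1.25] [0.5694 0.0018 0.2656] yaw -174.4 w 0.49866432341502576 F [0.9 0.4 0.3] T [ 0.14 -0.16 -0.01]
[341.45797101 325.55507246] ((720.1153564453125, 83.37134552001953), (11.021966934204102, 401.2025451660156), 5.722837448120117)
[384.87037037  30.03703704] ((400.80743408203125, 79.31395721435547), (15.982470512390137, 12.32147216796875), 46.6385383605957)
```

View pics/w2.png

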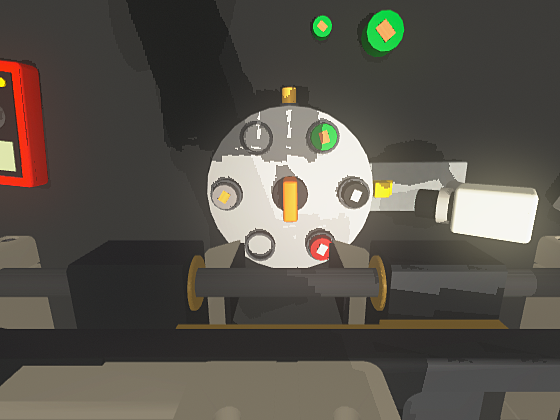

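The wrist view shows the handle at (290,200), the green mount at (323,137), the black mount at (354,196) by the yellow mark, and the red mount at (320,247). That agrees with the top view. I'll cross-check the handle position from this view.

```bash
python3 - <<'E'
from h import *
o=observe();im=cv2.imread('pics/w2.png');hsv=cv2.cvtColor(im,cv2.COLOR_BGR2HSV);print(hsv[200,290],hsv[185,290],hsv[218,290])
m=np.zeros_like(im);m[165:235,270:310]=im[165:235,270:310]
c=camera_info('wrist');T=np.eye(4);T[:3,:3]=R.from_rotvec(o['ee_rot']).as_matrix();T[:3,3]=o['position'];W=T@c['hand_eye']
for b in blobs(m,(5,120,60),(24,255,255),100):
    print(b.min(0),b.max(0))
    d=np.c_[(b[:,0]-c['cx'])/c['fx'],(b[:,1]-c['cy'])/c['fy'],np.ones(len(b))]@W[:3,:3].T
    p=W[:3,3]+d*((.096-W[2,3])/d[:,2])[:,None]
    print(cv2.minAreaRect((p[:,:2]*1000).astype(np.float32)))
E
```

```text
[ 23 172 247] [ 22 174 247] [ 23 176 247]
[283 177] [297 221]
((573.1509399414062, 6.3529253005981445), (48.71268081665039, 15.413158416748047), 5.697150707244873)
```

Call:
drive_tool(increments=[{"tx": 0.01, "ty": 0.01, "tz": -0.1, "turn": 0, "grip": 0}, {"tx": 0.01, "ty": 0.01, "tz": -0.2, "turn": 0, "grip": 0}, {"tx": 0.01, "ty": 0.01, "tz": -0.3, "turn": 0, "grip": 0}, {"tx": 0.01, "ty": 0.01, "tz": -0.36, "turn": 0, "grip": 0}, {"tx": 0.01, "ty": 0.01, "tz": -0.4, "turn": 0, "grip": 0}, {"tx": 0.01, "ty": 0.01, "tz": -0.44, "turn": 0, "grip": 0}, {"tx": 0.01, "ty": 0.01, "tz": -0.47, "turn": 0, "grip": 0}, {"tx": 0.01, "ty": 0.01, "tz": -0.495, "turn": 0, "grip": 0}, {"tx": 0.01, "ty": 0.01, "tz": -0.495, "turn": 0, "grip": 0}, {"tx": 0.01, "ty": 0.01, "tz": -0.495, "turn": 0, "grip": 0}])

```text
clock: 4.3
position: [0.5738, 0.0062, 0.068]
ee_rot: [-0.154, 3.136, -0.006]
force: [-0.1, 1.2, -0.3]
width: 0.497
```

```bash
python3 - <<'E'
from h import *
rep();im=get_image('side')[:,:,::-1];cv2.imwrite('pics/s1.png',cv2.resize(im[80:290,130:410],None,fx=2.8,fy=2.8))
E
```

```text
4.3 [ 0.39  0.64 -0.72  1.83  0.55  0.88  1.07] [0.5738 0.0062 0.068 ] yaw -174.4 w 0.4972982859073903 F [-0.1  1.2 -0.3] T [ 0.13 -0.13 -0.01]
```

View pics/s1.png

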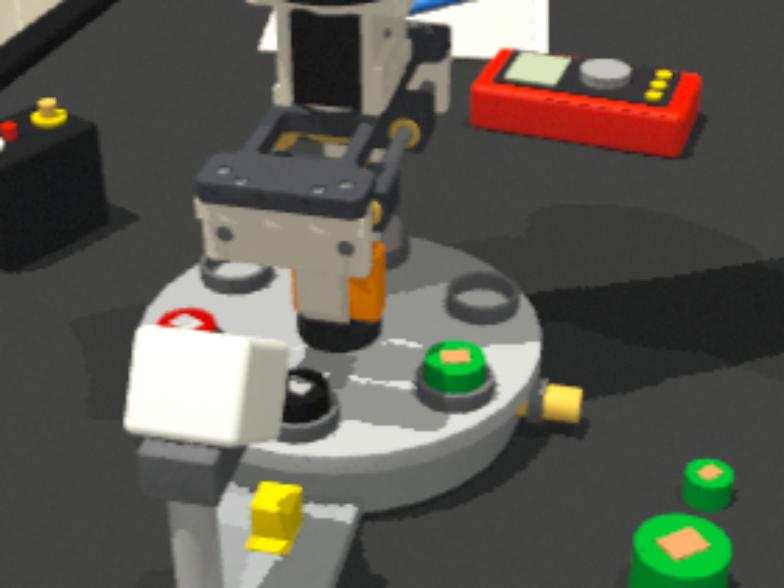

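The fingers straddle the orange bar at (340,285) and clear the mounts. The green mount is seated at (455,365). Next I'll close the gripper.

Call:
drive_tool(increments=[{"tx": 0, "ty": 0, "tz": 0, "turn": 0, "grip": 1}, {"tx": 0, "ty": 0, "tz": 0, "turn": 0, "grip": 1}, {"tx": 0, "ty": 0, "tz": 0, "turn": 0, "grip": 1}, {"tx": 0, "ty": 0, "tz": 0, "turn": 0, "grip": 1}, {"tx": 0, "ty": 0, "tz": 0, "turn": 0, "grip": 1}, {"tx": 0, "ty": 0, "tz": 0, "turn": 0, "grip": 1}, {"tx": 0, "ty": 0, "tz": 0, "turn": 0, "grip": 1}, {"tx": 0, "ty": 0, "tz": 0, "turn": 0, "grip": 1}], newtons=25)

```text
clock: 5.15
position: [0.5742, 0.0053, 0.0684]
ee_rot: [-0.153, 3.135, -0.008]
force: [-0.4, -5.2, 4.5]
width: 0.174
```

The opening is 16 mm, which matches the bar. Now a smooth −60° turn.

Call:
drive_tool(increments=[{"tx": 0, "ty": 0, "tz": 0, "turn": -0.02, "grip": 1}, {"tx": 0, "ty": 0, "tz": 0, "turn": -0.06, "grip": 1}, {"tx": 0, "ty": 0, "tz": 0, "turn": -0.11, "grip": 1}, {"tx": 0, "ty": 0, "tz": 0, "turn": -0.17, "grip": 1}, {"tx": 0, "ty": 0, "tz": 0, "turn": -0.23, "grip": 1}, {"tx": 0, "ty": 0, "tz": 0, "turn": -0.29, "grip": 1}, {"tx": 0, "ty": 0, "tz": 0, "turn": -0.35, "grip": 1}, {"tx": 0, "ty": 0, "tz": 0, "turn": -0.41, "grip": 1}, {"tx": 0, "ty": 0, "tz": 0, "turn": -0.47, "grip": 1}, {"tx": 0, "ty": 0, "tz": 0, "turn": -0.53, "grip": 1}, {"tx": 0, "ty": 0, "tz": 0, "turn": -0.59, "grip": 1}, {"tx": 0, "ty": 0, "tz": 0, "turn": -0.65, "grip": 1}, {"tx": 0, "ty": 0, "tz": 0, "turn": -0.71, "grip": 1}, {"tx": 0, "ty": 0, "tz": 0, "turn": -0.77, "grip": 1}, {"tx": 0, "ty": 0, "tz": 0, "turn": -0.83, "grip": 1}, {"tx": 0, "ty": 0, "tz": 0, "turn": -0.88, "grip": 1}, {"tx": 0, "ty": 0, "tz": 0, "turn": -0.92, "grip": 1}, {"tx": 0, "ty": 0, "tz": 0, "turn": -0.96, "grip": 1}, {"tx": 0, "ty": 0, "tz": 0, "turn": -0.98, "grip": 1}, {"tx": 0, "ty": 0, "tz": 0, "turn": -1, "grip": 1}])

```text
clock: 7.15
position: [0.5747, 0.0064, 0.0684]
ee_rot: [-1.436, -2.794, 0.006]
force: [3.3, 2.1, -2.4]
width: 0.172
```

```bash
python3 - <<'E'
from h import *
rep()
E
```

```text
7.15 [ 0.22  0.58 -0.46  1.83  0.35  0.81  0.2 ] [0.5747 0.0064 0.0684] yaw 125.6 w 0.1724414090956156 F [ 3.3  2.1 -2.4] T [ 0.55 -0.82  0.23]
```

Call:
drive_tool(increments=[{"tx": 0, "ty": 0, "tz": 0, "turn": 0, "grip": 0}, {"tx": 0, "ty": 0, "tz": 0, "turn": 0, "grip": 0}, {"tx": 0, "ty": 0, "tz": 0, "turn": 0, "grip": 0}, {"tx": 0, "ty": 0, "tz": 0, "turn": 0, "grip": 0}, {"tx": 0, "ty": 0, "tz": 0, "turn": 0, "grip": 0}, {"tx": 0, "ty": 0, "tz": 0, "turn": 0, "grip": 0}, {"tx": 0, "ty": 0, "tz": 0, "turn": 0, "grip": 0}, {"tx": 0, "ty": 0, "tz": 0, "turn": 0, "grip": 0}, {"tx": 0, "ty": 0, "tz": 0.03, "turn": 0, "grip": 0}, {"tx": 0, "ty": 0, "tz": 0.08, "turn": 0, "grip": 0}, {"tx": 0, "ty": 0, "tz": 0.15, "turn": 0, "grip": 0}, {"tx": 0, "ty": 0, "tz": 0.25, "turn": 0, "grip": 0}, {"tx": 0, "ty": 0, "tz": 0.35, "turn": 0, "grip": 0}, {"tx": 0, "ty": 0, "tz": 0.45, "turn": 0, "grip": 0}, {"tx": 0, "ty": -0.12, "tz": 0.5, "turn": 0, "grip": 0}, {"tx": 0, "ty": -0.24, "tz": 0.5, "turn": 0, "grip": 0}, {"tx": 0, "ty": -0.36, "tz": 0.5, "turn": 0, "grip": 0}, {"tx": 0, "ty": -0.48, "tz": 0.5, "turn": 0, "grip": 0}, {"tx": 0, "ty": -0.6, "tz": 0.5, "turn": 0, "grip": 0}, {"tx": 0, "ty": -0.6, "tz": 0.5, "turn": 0, "grip": 0}])

```text
clock: 9.15
position: [0.5727, -0.2428, 0.2686]
ee_rot: [1.451, 2.785, -0.012]
force: [-0.8, -0.2, -0.6]
width: 0.501
```

```bash
python3 - <<'E'
from h import *
rep()
for n in('top','side'):cv2.imwrite(f'pics/{n}2.png',get_image(n)[:,:,::-1])
im=cv2.imread('pics/top2.png')
a=np.array([.5733,.0059])
p0=np.array([.5037,.0359])-a;t=np.radians(-60);print('expected green',a+[[np.cos(t),-np.sin(t)],[np.sin(t),np.cos(t)]]@p0)
for c in blobs(im,(45,120,60),(75,255,255)):
    p=onplane('top',c,.064)[:,:2]; print('green',c.mean(0),cv2.minEnclosingCircle(p.astype(np.float32)))
for c in blobs(im,(5,150,120),(20,255,255)):
    p=onplane('top',c,.096)[:,:2];print('orange',c.mean(0),cv2.minAreaRect((p*1000).astype(np.float32)))
s=cv2.imread('pics/side2.png')
cv2.imwrite('pics/end.png',np.hstack([cv2.resize(im[100:300,150:400],(420,336)),cv2.resize(s[150:320,170:385],(380,300))[:336] if 0 else cv2.resize(s[150:340,170:385],(380,336))]))
E
```

```text
9.15 [ 0.61  0.44 -0.44  1.49  0.2   1.25  0.75] [ 0.5727 -0.2428  0.2686] yaw 125.0 w 0.5010959399747422 F [-0.8 -0.2 -0.6] T [ 0.02 -0.17 -0.05]
expected green [0.56448076 0.08117537]
green [305.44736842 292.02631579] ((0.3799026906490326, 0.02433055266737938), 0.011022107675671577)
green [262.26027397 290.68493151] ((0.38147252798080444, 0.09181739389896393), 0.02088521234691143)
green [269.52 175.02] ((0.5669069290161133, 0.08233813941478729), 0.014976916834712029)
orange [317.96666667 165.        ] ((574.4722290039062, 5.127622604370117), (16.36536407470703, 45.31885528564453), 34.8797721862793)
```

View pics/end.png

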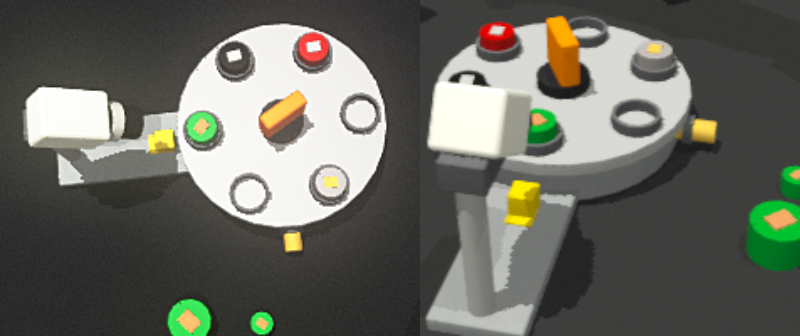

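The green mount is seated in the station at (269,175) in the full top picture, with the black mount one step past it. The bar turned about −61°, and the tool is clear of everything.

```bash
python3 -c "
from cell import *
print(sign_off())"
```

```text
the job is handed in; nothing more can be done
None
```

The green mount is in the inspection station and the job is handed in; `sign_off` gives no verdict. I gripped the orange handle at 25 N, turned the turret one click clockwise (−60°), let go and lifted the tool clear. The clock stood at about 9.3 s of the 38 s allowed.

**Last checks:**
- **Turret angle:** the handle bar went from about +6° to −55°, a turn of roughly −61°.
- **Green mount:** its centre is at (0.567, 0.082). That is about 2.7 mm from where a −60° turn about the measured axis should put it, against a 12 mm limit. Its apparent diameter is still 30 mm at its seated height, and in the pictures it stands in its cup by the yellow mark.
- **Tool:** the gripper is about 0.25 m away from the turret and about 0.27 m up. The force reading is about 1 N, the same as at the start.

**Problems:** two move calls were refused, apparently because I left keys out; the arm did not move and I resent them. The mount's height and the turret's stillness were judged from the pictures, not measured directly. They were taken about 1.2 to 2 s after release.

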